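# Close the glue press by one turn of its hand wheel

## Robot

A 6-joint arm with a two-finger parallel gripper is mounted at the origin on a cart in front of the work surface, level with it; the furniture and walls round the work are solid. World frame = base frame: x ahead of the robot, y to its left, z up, the work surface at z = 0. Lengths are in m, angles in rad, forces in N, time in s.
With the tool pointing down it reaches from about 0.25 to 0.775 m from the base axis. Payload 4 kg.
Tool frame: the origin (TCP) lies at the very end of the fingers, on their centre line; the grasp point (between the pads) lies 19 mm behind it (robot.grip_point_offset is the distance from the TCP to the grasp point, in m); z points along the fingers, x is the direction in which the jaws open and shut, and the axes are right-handed (so a half turn about z gives the same grasp; the last joint's range is limited). The gripper opens to 94 mm and grips with 3 to 60 N. Pads are 16 mm wide; open, the fingers measure 119 mm over their backs; the gripper's body (75 mm by 177 mm) begins 78 mm behind the grasp point.
Start: joints at [-1.33, 0.087, 1.371, -0, 1.684, -0.103], TCP at [0.185, -0.518, 0.206] pointing down, gripper open.
Joint ranges: [-3.1, 3.1], [-0.76, 2.03], [0.27, 2.55], [-1.08, 4.22], [0.17, 2.65], [-2.57, 2.57]. Speed limits (rad/s): [2.79, 2.79, 3.14, 3.14, 3.14, 3.14].

## Interface

Orientations are given as [roll, pitch, yaw] about the fixed x, y, z axes, in that order (R = Rz(yaw) Ry(pitch) Rx(roll)).
In Python, from bench import robot gives the robot as it stands.
- The arm moves only by the shell command python3 -m inch 'ROWS'. ROWS is text: rows parted by semicolons, each of 5 numbers parted by spaces: the shift along the tool's x, y, z in cm, then the turn about the tool's z in rad, then the closure, from 0 (fully open) to 1 (shut). In form: tx ty tz spin claw; .... A call has 1 to 20 rows; each row is the pose to reach, as a shift and turn from the pose measured when the call began, along the tool's axes at that moment; what a row does not reach only later rows make up. A row lasts 1/12 s, in which the tool goes at most 41.7 mm and 7.16 degrees, less where a joint would pass 70% of its speed; a pose out of reach is approached as far as the arm can. A call with a gripper value outside its range is refused whole. The fingers move at their own pace and stop on an object; the grip force is fixed at half the most. Time passes only in rows, so rows that repeat a pose let the fingers close. It gives the time, the measured TCP pose, the force and the opening at its end, in the units of the state.
- robot.get_obs(): the state, without advancing time (a new reading comes with each control period).
- robot.snapshot(name): name is "scene" or "top"; returns (picture, depth): 400x640x3 uint8, blue, green, red; 400x640 float32, m along the optical axis (not along the pixel's ray), 0 where there is no reading.
- robot.camera_info(name): a dict with "K" (3x3 intrinsics, pixels), "dist" ([k1, k2, p1, p2, k3] as OpenCV has them; the pictures are not rectified), "extrinsics" (4x4, takes a point from world to camera coordinates). Camera axes: x right, y down, z forward; pixel columns grow to the right and rows downward; lengths in m; the calibration is good to about 2 mm. A picture is of the moment at which its call begins. camera_info takes no time and is no camera call.
- robot.close_job(): hands the job in, once; it reports no verdict.
The state is a dict: "time": time; "joint_positions": joint angles; "qvel": joint speeds; "joint_torque": joint torques, N m; "tool_pos": TCP position; "ee_rot": TCP orientation; "wrist_force": force on the tool from outside, world axes, zero at the start; "wrist_torque": the same for the moment, N m; "width": finger opening in m.
Only numpy, scipy, OpenCV 4.12 (cv2) and the standard library are available. Lean on these libraries where they do the work, as an engineer would, in place of code of your own. Each camera call takes 0.05 s, during which the arm holds its last target.

## Task

Close the small glue press over the brass panel by pushing its hand wheel round clockwise (seen from above) through exactly one full turn, until the black upright handle stands at the red pointer again. Push the handle round gently from behind with shut fingers: do not take it between the fingers, do not turn the wheel backwards or past the pointer. Leave the panel in the press and the things around it where they are.

Things in the scene. Friction and masses are not known exactly. Their poses are not given: they have to be found in the camera images.
- wheel (a joint): Angle of the hand wheel, rad: within 0.05 of 0 at the start (handle at the red pointer), growing clockwise seen from above; one turn = 6.283. Stops at -0.35 and 9.4, none at one turn. A turn lowers the pressing plate 8 mm, from 9 to 1 mm above the panel. Stiff: about 3.5 N at the handle, plus 1 N per rad/s; it does not coast and stays where it is left.
- wheel_center (a point): Point on the wheel's vertical axis, level with the handle's foot (162 mm above the table). Aluminium wheel: rim 163 mm outside diameter, bar 13 mm thick, top at 161.5 mm; three spokes; hub 38 mm across, top at 165 mm; a steel stem 17 mm thick rises from it to 186 mm and sinks 8 mm a turn. Axes are the press's: -x towards the red pointer, z up.
- handle_foot (a point): Foot of the black upright handle (centre of its underside, 162 mm above the table). Barrel-shaped grip 50 mm high, 15 mm thick at the foot, 19 mm at mid height, 12 mm at the top; spinning freely on its pin on one spoke, 62 mm from the wheel's axis, moving round with the wheel. Apart from hub and stem, the rest of the wheel lies below its foot.
- handle_top (a point): Centre of the top of the black handle, 50 mm above its foot, 212 mm above the table.
- pointer (a point): Tip of the fixed red pointer just outside the rim, in front of the handle at the start (94 mm from the wheel's axis; top 162 mm above the table, 8 mm wide).
- press: Glue press, grey, fixed, turned up to 0.9 rad: base 150 (x) x 210 (y) x 18 mm, two columns 166 mm apart along y, crosshead 46 x 206 mm at 104 to 130 mm height (nuts to 139 mm), hand wheel on top. Origin: centre of the base's underside, below the wheel's axis; axes along the sides of the base, -x towards the red pointer.
- panel: Brass roof plate, 98 x 133 x 9 mm, loose, lying on the base of the press under the pressing plate. Origin: centre of its underside. It stays there.
- bogie: Geared axle set with four dark wheels, 70 x 69 x 31 mm, loose, on the table beside the press (its +y side). Origin: centre of its underside. Bystander.
- circuit_board: Small circuit board with blue and black parts, 18 x 39 x 21 mm, loose, on the table beside the press (its -y side). Origin: centre of its underside. Bystander.
- receiver: Flat black box, 38 x 61 x 17 mm, loose, on the left of the table. Origin: centre of its underside. Bystander.
- gearbox: Small brass gearbox, 36 x 103 x 28 mm, loose, on the right of the table. Origin: centre of its underside. Bystander.
- bracket: Brass angle bracket, 32 x 42 x 29 mm, loose, on the left of the table. Origin: centre of its underside. Bystander.

How it is judged:
On the way, in this order (a step that is already met when the one before it is completed fails the run):
1. the fingers, touching the handle, have pushed the wheel a quarter of a turn (value of joint wheel between 1.5 and 3 rad and contact force between the fingers and handle above 0.3 N).
2. the fingers, touching the handle, have pushed the wheel more than half a turn (value of joint wheel above 3.3 rad and contact force between the fingers and handle above 0.3 N).
3. the wheel has been turned once round (value of joint wheel above 6.133 rad), for 0.2 s.
At the end, for the whole second after the job is handed in: The wheel rests one full turn (6.283 rad, within 0.15 rad, about 9 mm at the handle) clockwise from the pointer, the panel is within 5 mm of where it lay and the bystanders within 20 mm of where they stood (value of joint wheel between 6.133 and 6.433 rad and velocity of joint wheel between -0.02 and 0.02 rad/s and distance of panel from where it was at the start of the episode below 0.005 m and distance of each of bogie, circuit_board, receiver, gearbox, bracket from where it was at the start of the episode below 0.02 m); the robot touches nothing.
It fails at once if the wheel is turned well past one turn (more than 0.3 rad) (value of joint wheel above 6.583 rad).
It fails at once if the wheel is turned backwards from the start (more than 0.2 rad) (value of joint wheel below -0.2 rad).
It fails at once if the handle is taken between the fingers (grasp point within 8 mm of the handle's axis and below its top) (horizontal distance between the grasp point and handle_top below 0.008 m and z of the grasp point in the frame of handle_top below 0 m).
It fails at once if the handle is pushed with more than 25 N (contact force between the fingers and handle above 25 N).
It fails at once if the panel is moved by more than 5 mm or a bystander by more than 20 mm (distance of panel from where it was at the start of the episode above 0.005 m or distance of any of bogie, circuit_board, receiver, gearbox, bracket from where it was at the start of the episode above 0.02 m).
It also fails if it takes over 64 s, if anything falls off the work surface, if the arm or the gripper's body presses on something with over 40 N, if the wrist force passes 120 N, or if a joint passes its speed limit or range.

## Working session

There is one attempt and no reset: what is moved stays moved. The work goes in short steps, Python scripts to look and compute and a shell command to move; the robot and the scene stay as the last step left them, time stands still between calls to the robot, and variables do not carry over. Pictures are saved under pics/ and viewed, and the job is handed in when it is done.

```bash
mkdir -p pics; ls; python3 - <<'E'
from bench import robot
import cv2,numpy as np
print(robot.get_obs())
for n in("scene","top"):
    p,d=robot.snapshot(n); cv2.imwrite(f"pics/{n}0.png",p); np.save(f"{n}0.npy",d)
    print(robot.camera_info(n))
E
```

```text
pics
{'time': 0.0, 'joint_positions': array([-1.33010186e+00,  8.79717446e-02,  1.37221464e+00,  1.62091390e-06,
        1.68355411e+00, -1.03098904e-01]), 'qvel': array([-0.00076422, -0.00047946,  0.00120767,  0.0006246 ,  0.0021494 ,
        0.00134529]), 'joint_torque': array([-2.12682258e-03, -3.40186250e+01, -3.02430224e+01,  7.15749850e-02,
        3.29425279e-02, -1.91505642e-04]), 'tool_pos': array([ 0.18525554, -0.51730865,  0.20431509]), 'ee_rot': array([-3.14137000e+00,  2.13626822e-03, -1.22700254e+00]), 'wrist_force': array([ 0.2631565 ,  0.90670572, -0.21394072]), 'wrist_torque': array([-0.02370988, -0.0120287 , -0.01364839]), 'width': 0.09432049136307812}
{'K': array([[513.16317612,   0.        , 328.04984058],
       [  0.        , 513.16317612, 198.74206937],
       [  0.        ,   0.        ,   1.        ]]), 'dist': array([-0.03089446,  0.        ,  0.        ,  0.        ,  0.        ]), 'extrinsics': array([[-0.51329298, -0.8581505 ,  0.01039381,  0.31769617],
       [-0.56324323,  0.32771036, -0.75852685,  0.42102873],
       [ 0.64752404, -0.39520075, -0.65155889,  1.23717026],
       [ 0.        ,  0.        ,  0.        ,  1.        ]])}
{'K': array([[499.41239376,   0.        , 308.74794387],
       [  0.        , 499.41239376, 198.8954616 ],
       [  0.        ,   0.        ,   1.        ]]), 'dist': array([-0.09174996,  0.        ,  0.        ,  0.        ,  0.        ]), 'extrinsics': array([[-0.4058963 , -0.91389404, -0.00677318,  0.27210083],
       [-0.87991547,  0.39278638, -0.2673343 ,  0.53715403],
       [ 0.24697564, -0.10255018, -0.96358004,  1.5796662 ],
       [ 0.        ,  0.        ,  0.        ,  1.        ]])}
```

View pics/scene0.png

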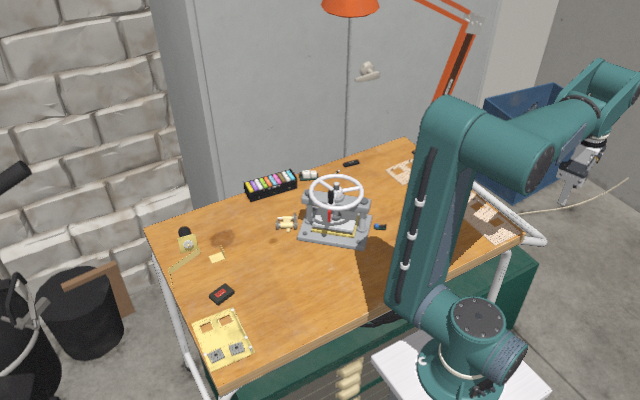

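View pics/top0.png

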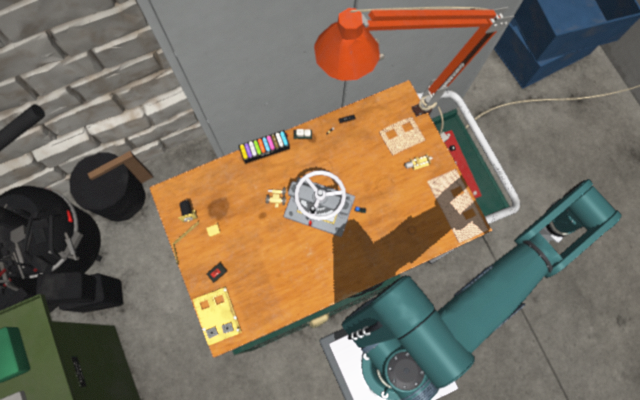

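The top view shows the wheel at about (320,195). The lamp head is at (345,45), behind the table edge. The robot is at the lower right, clear of the wheel. I'll zoom in on the wheel next.

```bash
cat > h.py <<'E'
from bench import robot
import cv2,numpy as np
def proj(n,P):
    c=robot.camera_info(n);E=c["extrinsics"]
    q,_=cv2.projectPoints(np.atleast_2d(P).astype(float),cv2.Rodrigues(E[:3,:3])[0],E[:3,3],c["K"],c["dist"]);return q[:,0]
def onz(n,uv,z):
    c=robot.camera_info(n);E=c["extrinsics"]
    uv=np.array(uv,float).reshape(-1,1,2)
    r=cv2.undistortPoints(uv,c["K"],c["dist"])[:,0]
    R=E[:3,:3];o=-R.T@E[:3,3];d=np.c_[r,np.ones(len(r))]@R
    return o+d*((z-o[2])/d[:,2])[:,None]
def cloud(n,dep,box):
    u0,v0,u1,v1=box
    c=robot.camera_info(n);E=c["extrinsics"]
    U,V=np.meshgrid(np.arange(u0,u1),np.arange(v0,v1))
    r=cv2.undistortPoints(np.stack([U,V],-1).reshape(-1,1,2).astype(float),c["K"],c["dist"])[:,0]
    z=dep[v0:v1,u0:u1].reshape(-1,1)
    P=(np.c_[r,np.ones(len(r))]*z-E[:3,3])@E[:3,:3]
    return P.reshape(v1-v0,u1-u0,3)
def crop(p,box,s,name):
    u0,v0,u1,v1=box
    cv2.imwrite(name,cv2.resize(p[v0:v1,u0:u1],None,fx=s,fy=s,interpolation=cv2.INTER_CUBIC))
E
python3 - <<'E'
from h import *
t=cv2.imread("pics/top0.png");s=cv2.imread("pics/scene0.png")
crop(t,(260,150,380,240),6,"pics/t0c.png");crop(s,(270,160,390,250),6,"pics/s0c.png")
d=np.load("top0.npy")
P=cloud("top",d,(280,160,360,240)).reshape(-1,3)
m=(P[:,2]>.152)&(P[:,2]<.17);Q=P[m]
# ring fit
print(len(Q),Q.mean(0))
from scipy.optimize import least_squares
f=lambda x:np.minimum(0,0)+ (np.hypot(Q[:,0]-x[0],Q[:,1]-x[1])-.075)
r=least_squares(f,Q.mean(0)[:2],loss="soft_l1",f_scale=.004);print(r.x)
H=P[P[:,2]>.18];print(np.round(H,3))
L=cloud("top",d,(280,0,500,110)).reshape(-1,3);L=L[L[:,2]>.1];print("lamp",L.min(0),L.max(0))
E
```

```text
817 [0.57818332 0.00215531 0.1601955 ]
[0.57955941 0.00250923]
[[ 1.930e-01  2.000e-01  1.668e+00]
 [ 1.930e-01  2.000e-01  1.668e+00]
 [ 1.930e-01  2.000e-01  1.668e+00]
 [ 1.930e-01  2.000e-01  1.668e+00]
 [ 1.930e-01  2.000e-01  1.668e+00]
 [ 1.930e-01  2.000e-01  1.668e+00]
 [ 1.930e-01  2.000e-01  1.668e+00]
 [ 5.890e-01 -0.000e+00  1.850e-01]
 [ 5.880e-01 -3.000e-03  1.830e-01]
 [ 5.870e-01  5.000e-03  1.880e-01]
 [ 5.860e-01  2.000e-03  1.870e-01]
 [ 5.850e-01 -2.000e-03  1.850e-01]
 [ 5.840e-01 -4.000e-03  1.850e-01]
 [ 5.860e-01  8.000e-03  1.830e-01]
 [ 5.840e-01  6.000e-03  1.860e-01]
 [ 5.830e-01  3.000e-03  1.850e-01]
 [ 5.810e-01  0.000e+00  1.870e-01]
 [ 5.800e-01 -3.000e-03  1.880e-01]
 [ 5.800e-01 -6.000e-03  1.840e-01]
 [ 5.820e-01  1.000e-02  1.880e-01]
 [ 5.800e-01  7.000e-03  1.890e-01]
 [ 5.790e-01  5.000e-03  1.890e-01]
 [ 5.780e-01  2.000e-03  1.900e-01]
 [ 5.760e-01 -1.000e-03  1.910e-01]
 [ 5.760e-01 -4.000e-03  1.870e-01]
 [ 1.930e-01  2.000e-01  1.668e+00]
 [ 1.930e-01  2.000e-01  1.668e+00]
 [ 1.930e-01  2.000e-01  1.668e+00]
 [ 5.790e-01  8.000e-03  1.83
[... 1761 characters left out ...]
.980e-01]
 [ 1.930e-01  2.000e-01  1.668e+00]
 [ 1.930e-01  2.000e-01  1.668e+00]
 [ 5.310e-01  5.300e-02  1.910e-01]
 [ 5.290e-01  5.000e-02  1.920e-01]
 [ 5.280e-01  4.800e-02  1.910e-01]
 [ 5.290e-01  4.400e-02  1.810e-01]
 [ 1.930e-01  2.000e-01  1.668e+00]
 [ 1.930e-01  2.000e-01  1.668e+00]
 [ 1.930e-01  2.000e-01  1.668e+00]
 [ 1.930e-01  2.000e-01  1.668e+00]
 [ 1.930e-01  2.000e-01  1.668e+00]
 [ 1.930e-01  2.000e-01  1.668e+00]
 [ 1.930e-01  2.000e-01  1.668e+00]
 [ 1.930e-01  2.000e-01  1.668e+00]
 [ 1.930e-01  2.000e-01  1.668e+00]
 [ 1.930e-01  2.000e-01  1.668e+00]
 [ 1.930e-01  2.000e-01  1.668e+00]]
lamp [ 0.1929558  -0.82034691  0.10004085] [0.9262443  0.19967959 1.66757751]
```

View pics/t0c.png

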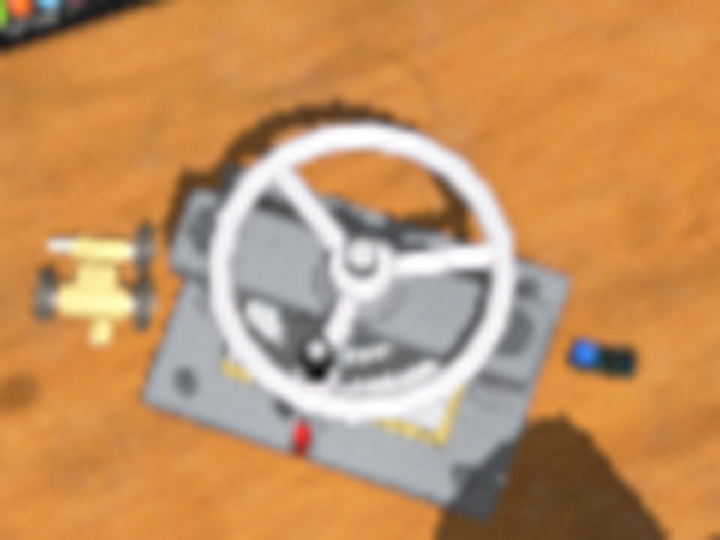

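View pics/s0c.png

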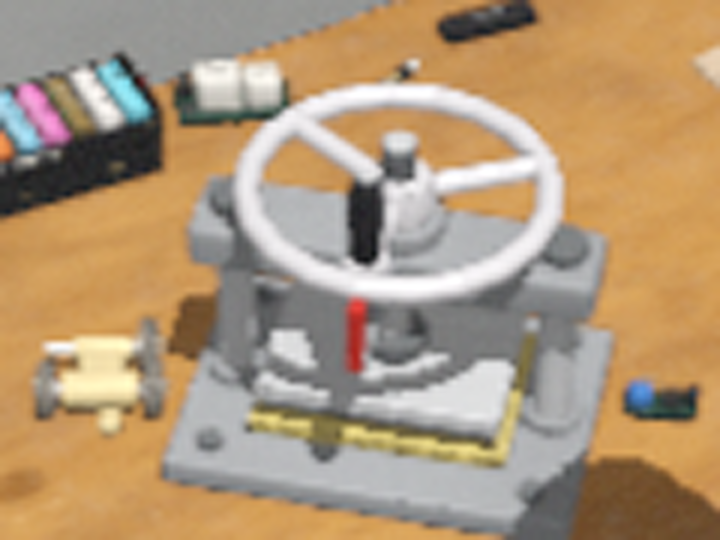

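The crops show the stem top at top px (320.3,192.5), the handle top at about (313,208) and the pointer tip at about (310.5,221). Next I'll fit the positions, using both cameras.

```bash
python3 - <<'E'
from h import *
for n,L in (("top",[((362,255),.186),((318,350),.212),((303,425),.162)]),("scene",[((399,140),.186),((366,182),.212),((356,302),.162)])):
    o=np.array((260,150) if n=="top" else (270,160))
    R=[]
    for c,z in L:
        p=onz(n,[o+np.array(c)/6-.4],z)[0]; R.append(p); print(n,p.round(4))
# ring fit via ellipse of image: white mask scene & top
from scipy.optimize import least_squares
for n in("top","scene"):
    p=cv2.imread(f"pics/{n}0.png");d=np.load(f"{n}0.npy") if n=="top" else np.load("scene0.npy")
    box=(280,150,380,245)
    P=cloud(n,d,box).reshape(-1,3)
    Q=P[(P[:,2]>.15)&(P[:,2]<.166)&(abs(np.hypot(P[:,0]-.58,P[:,1]-.0025)-.075)<.012)]
    f=lambda x:(np.hypot(Q[:,0]-x[0],Q[:,1]-x[1])-x[2])
    r=least_squares(f,[.58,0,.075],loss="soft_l1",f_scale=.003);print(n,len(Q),r.x,Q[:,2].max())
    H=P[(P[:,2]>.205)&(P[:,2]<.22)];print("handle top",H.mean(0),len(H))
    S=P[(P[:,2]>.18)&(P[:,2]<.195)&(np.hypot(P[:,0]-.58,P[:,1])<.02)];print("stem",S.mean(0))
    hs=cv2.cvtColor(p,cv2.COLOR_BGR2HSV)[150:245,280:380].reshape(-1,3)
    m=((hs[:,0]<8)|(hs[:,0]>172))&(hs[:,1]>150)&(P[:,2]>.1);print("red",P[m].round(3).tolist()[:8])
E
```

```text
top [0.5785 0.0016 0.186 ]
top [0.5355 0.0456 0.212 ]
top [0.514  0.0637 0.162 ]
scene [ 0.5782 -0.0006  0.186 ]
scene [0.5323 0.0461 0.212 ]
scene [0.5108 0.0638 0.162 ]
top 589 [0.57959734 0.00239721 0.07418685] 0.16598919826043473
handle top [0.53627748 0.04670224 0.21016369] 23
stem [0.57975952 0.00225964 0.18576016]
red [[0.513, 0.064, 0.159], [0.512, 0.068, 0.157], [0.509, 0.066, 0.162], [0.509, 0.07, 0.158], [0.507, 0.067, 0.162], [0.507, 0.067, 0.148], [0.51, 0.07, 0.126], [0.508, 0.067, 0.128]]
scene 582 [0.57348874 0.00141167 0.07424759] 0.16594706988704547
handle top [0.53145523 0.04437798 0.21057607] 24
stem [0.57381263 0.0009952  0.18636478]
red [[0.509, 0.065, 0.163], [0.506, 0.07, 0.164], [0.506, 0.067, 0.163], [0.505, 0.064, 0.163], [0.506, 0.069, 0.16], [0.504, 0.068, 0.161], [0.501, 0.066, 0.163], [0.505, 0.07, 0.158]]
```

```bash
python3 -m inch '0 0 -4 0 1; 0 0 -8 0 1; -2.2 -2.7 -9 -0.12 1; -4.4 -5.4 -9 -0.24 1; -6.6 -8 -9 -0.36 1; -8.8 -10.7 -9 -0.48 1; -11 -13.4 -9 -0.6 1; -13.2 -16 -9 -0.72 1; -15.4 -18.7 -9 -0.84 1; -17.6 -21.4 -9 -0.96 1; -19.8 -24 -9 -1.08 1; -22 -26.7 -9 -1.2 1; -24.2 -29.4 -9 -1.32 1; -26.4 -32 -9 -1.44 1; -28.6 -34.7 -9 -1.56 1; -30.8 -37.4 -9 -1.68 1; -33 -40 -9 -1.8 1; -35.2 -42.7 -9 -1.92 1; -37.4 -45.4 -9 -2.04 1; -39.4 -48 -9 -2.16 1'; python3 - <<'E'
from h import *
o=robot.get_obs();print(o["joint_positions"],o["tool_pos"],o["ee_rot"],o["wrist_force"])
E
```

```text
time: 1.77
tool_pos: [0.5048, 0.0172, 0.2948]
ee_rot: [-3.139, -0.001, 0.94]
wrist_force: [-0.9, -0.6, 0.3]
width: 0.0004
[-0.07950263 -0.01257135  1.29840858  0.00198693  1.85718923 -1.01865812] [0.50476907 0.01723454 0.29479431] [-3.13937222e+00 -8.71700925e-04  9.39714456e-01] [-0.86512969 -0.59429364  0.27419131]
```

```bash
python3 -m inch '0 0 0 -0.12 1; 0 0 0 -0.24 1; 0 0 0 -0.36 1; 0 0 0 -0.48 1; 0 0 0 -0.6 1; 0 0 0 -0.72 1; 0 0 0 -0.84 1; 0 0 1 -0.96 1; 0 0 2 -1.08 1; 0 0 3 -1.2 1; 0 0 4 -1.32 1; 0 0 5 -1.416 1; 0 0 6.5 -1.416 1; 0 0 8 -1.416 1; 0 0 8 -1.416 1'; python3 - <<'E'
from h import *
o=robot.get_obs();print(o["joint_positions"],o["tool_pos"],o["ee_rot"],o["wrist_force"])
for n in("top","scene"):
    p,d=robot.snapshot(n);b=(260,140,380,240);crop(p,b,5,f"pics/{n}1.png");np.save(f"{n}1.npy",d)
E
```

```text
time: 3.02
tool_pos: [0.5027, 0.0176, 0.2108]
ee_rot: [-3.137, -0.008, 2.356]
wrist_force: [-0.6, 0.4, -0.1]
width: 0.0004
[-7.92502421e-02 -1.21272114e-02  1.46302708e+00  2.01540534e-03
  1.69956018e+00 -2.43464030e+00] [0.50267033 0.01756088 0.21075017] [-3.1373546  -0.00804173  2.35562295] [-0.61047831  0.360332   -0.13752579]
```

View pics/top1.png

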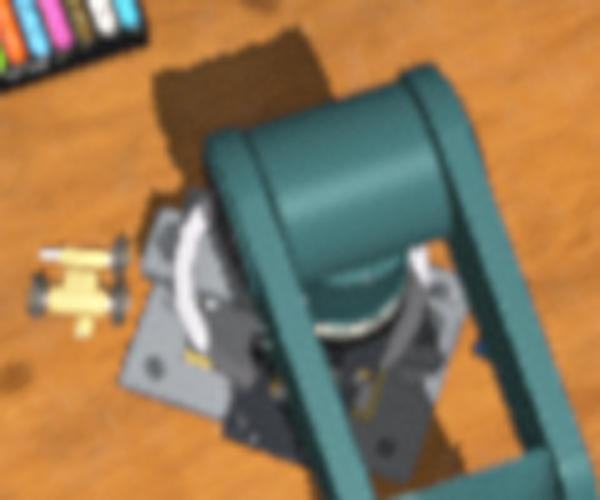

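View pics/scene1.png

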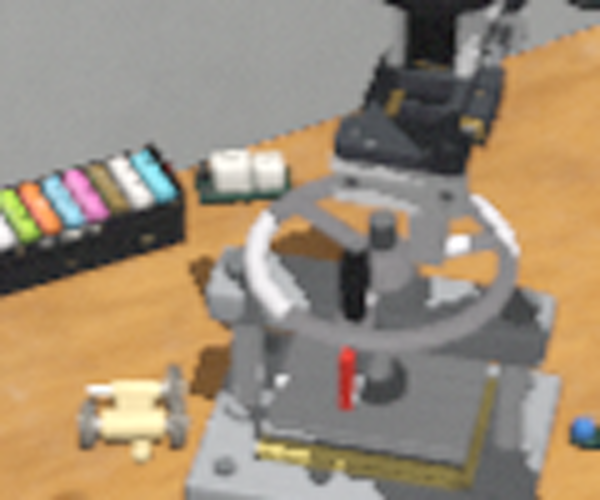

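The scene crop shows the handle at (352,285), with the shut fingers to its right at about (437,240), over the rim on the trailing side. Now I'll descend and close in.

```bash
python3 -m inch '0 0 1.5 0 1; 0 0 3 0 1; 0 0 3.9 0 1; -0.2 0 3.9 0 1; -0.2 0.6 3.9 0 1; -0.2 1.2 3.9 0 1; -0.2 1.8 3.9 0 1; -0.2 2 3.9 0 1; -0.2 2 3.9 0 1'; python3 - <<'E'
from h import *
o=robot.get_obs();print(o["joint_positions"],o["tool_pos"],o["ee_rot"],o["wrist_force"])
p,d=robot.snapshot("scene");b=(260,140,380,240);crop(p,b,6,"pics/s2.png")
print((proj("scene",o["tool_pos"])-[260,140])*6)
E
```

```text
time: 3.87
tool_pos: [0.5204, 0.0308, 0.1757]
ee_rot: [-3.142, -0.003, 2.357]
wrist_force: [-0.2, -0.1, -1.1]
width: 0.0005
[-5.11037520e-02  3.27249015e-02  1.48704285e+00  2.14654819e-03
  1.62426862e+00 -2.40759088e+00] [0.52037293 0.03081037 0.17565055] [-3.14154755 -0.00325036  2.35659917] [-0.23158402 -0.08260298 -1.13148258]
[[463.55658626 362.64840656]]
```

View pics/s2.png

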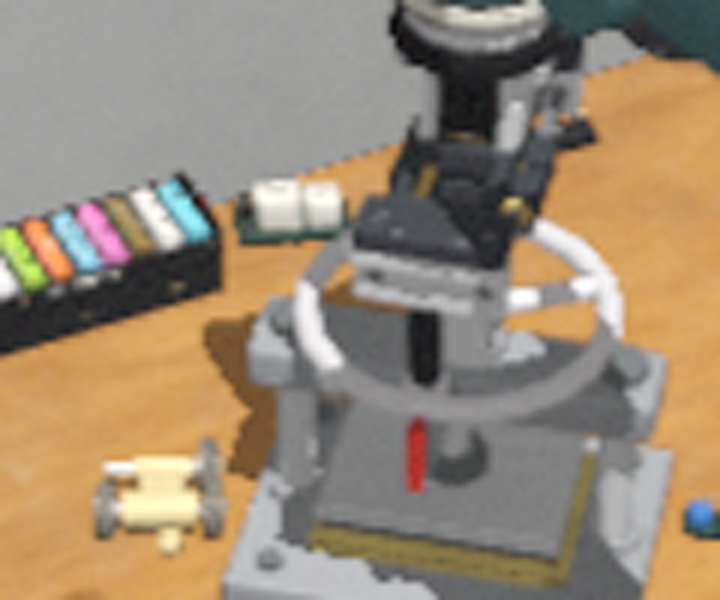

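The fingertip projects to about (464,362), just right of the handle at (425,345), and the handle hasn't moved. Next I'll work out the arc.

```bash
cat > arc.py <<'E'
from h import *
import sys
C=np.array([.5775,.0012]);r=.062;D=.0175
def state():
    o=robot.get_obs();p=o["tool_pos"];psi=o["ee_rot"][2]
    # implied handle angle if aligned & in contact: |F-C| -> phase
    v=p[:2]-C; th=np.arctan2(v[1],v[0])-np.arctan2(D,r)
    print("t",o["time"],"p",p.round(4),"psi",round(psi,3),"R",round(np.hypot(*v),4),"(exp",round(np.hypot(r,D),4),") th implied",round(th,3),"turned",round((2.356-th)%(2*np.pi),3),"F",o["wrist_force"].round(1),"q6",o["joint_positions"][5].round(2))
    return p,psi,th
def table(turns,base,th0=2.356,k=0):
    p,psi,_=state()
    ex=np.array([np.cos(psi),np.sin(psi)]);ey=np.array([np.sin(psi),-np.cos(psi)])
    for a in turns:
        th=th0-a;u=np.array([np.cos(th),np.sin(th)]);t=np.array([np.sin(th),-np.cos(th)])
        d=C+r*u-D*t-p[:2]
        sp=-((th+k*np.pi)-psi);sp=(sp+np.pi)%(2*np.pi)-np.pi
        print(round(a,2),"x %.2f y %.2f spin %.2f"%(100*d@ex,100*d@ey,sp))
    print("dz",(p[2]-.172)*100)
if __name__=="__main__":
    a,b,n=map(float,sys.argv[1:4]);table(np.linspace(a,b,int(n)),0)
E
python3 arc.py 0 1.2 20
```

```text
t 3.9167 p [0.52   0.0305 0.1755] psi 2.356 R 0.0645 (exp 0.0644 ) th implied 2.394 turned 6.245 F [ 0.6  0.5 -0.5] q6 -2.41
0.0 x 0.06 y 0.24 spin 0.00
0.06 x 0.16 y 0.63 spin 0.06
0.13 x 0.23 y 1.03 spin 0.13
0.19 x 0.28 y 1.44 spin 0.19
0.25 x 0.30 y 1.84 spin 0.25
0.32 x 0.30 y 2.25 spin 0.32
0.38 x 0.27 y 2.66 spin 0.38
0.44 x 0.21 y 3.06 spin 0.44
0.51 x 0.13 y 3.46 spin 0.51
0.57 x 0.03 y 3.85 spin 0.57
0.63 x -0.10 y 4.24 spin 0.63
0.69 x -0.26 y 4.61 spin 0.70
0.76 x -0.43 y 4.98 spin 0.76
0.82 x -0.63 y 5.33 spin 0.82
0.88 x -0.86 y 5.68 spin 0.88
0.95 x -1.10 y 6.00 spin 0.95
1.01 x -1.36 y 6.31 spin 1.01
1.07 x -1.65 y 6.60 spin 1.07
1.14 x -1.95 y 6.88 spin 1.14
1.2 x -2.26 y 7.13 spin 1.20
dz 0.34588384551698936
```

```bash
python3 -m inch '0.1 0.25 0.2 0 1; 0.16 0.63 0.3 0.06 1; 0.23 1.03 0.3 0.13 1; 0.28 1.44 0.3 0.19 1; 0.3 1.84 0.3 0.25 1; 0.3 2.25 0.3 0.32 1; 0.27 2.66 0.3 0.38 1; 0.21 3.06 0.3 0.44 1; 0.13 3.46 0.3 0.51 1; 0.03 3.85 0.3 0.57 1'; python3 - <<'E'
from arc import *
state()
p,d=robot.snapshot("scene");b=(260,140,380,240);crop(p,b,6,"pics/s3.png")
E
python3 arc.py 0.57 1.71 19
```

```text
time: 4.75
tool_pos: [0.5459, 0.0575, 0.1729]
ee_rot: [-3.137, -0.002, 1.783]
wrist_force: [-3.0, -0.8, 3.2]
width: 0.0003
t 4.75 p [0.5459 0.0575 0.1729] psi 1.783 R 0.0646 (exp 0.0644 ) th implied 1.807 turned 0.549 F [-3.  -0.8  3.2] q6 -1.78
t 4.8 p [0.5467 0.0579 0.1727] psi 1.781 R 0.0645 (exp 0.0644 ) th implied 1.793 turned 0.563 F [-2.5 -1.8  2.7] q6 -1.78
0.57 x 0.00 y 0.05 spin -0.00
0.63 x 0.10 y 0.44 spin 0.06
0.7 x 0.18 y 0.84 spin 0.12
0.76 x 0.23 y 1.25 spin 0.19
0.82 x 0.25 y 1.66 spin 0.25
0.89 x 0.25 y 2.06 spin 0.31
0.95 x 0.22 y 2.47 spin 0.38
1.01 x 0.17 y 2.88 spin 0.44
1.08 x 0.09 y 3.28 spin 0.50
1.14 x -0.02 y 3.67 spin 0.57
1.2 x -0.15 y 4.06 spin 0.63
1.27 x -0.30 y 4.44 spin 0.69
1.33 x -0.48 y 4.80 spin 0.76
1.39 x -0.68 y 5.16 spin 0.82
1.46 x -0.90 y 5.50 spin 0.88
1.52 x -1.14 y 5.83 spin 0.95
1.58 x -1.40 y 6.14 spin 1.01
1.65 x -1.69 y 6.43 spin 1.07
1.71 x -1.99 y 6.71 spin 1.14
dz 0.07240729016024794
```

View pics/s3.png

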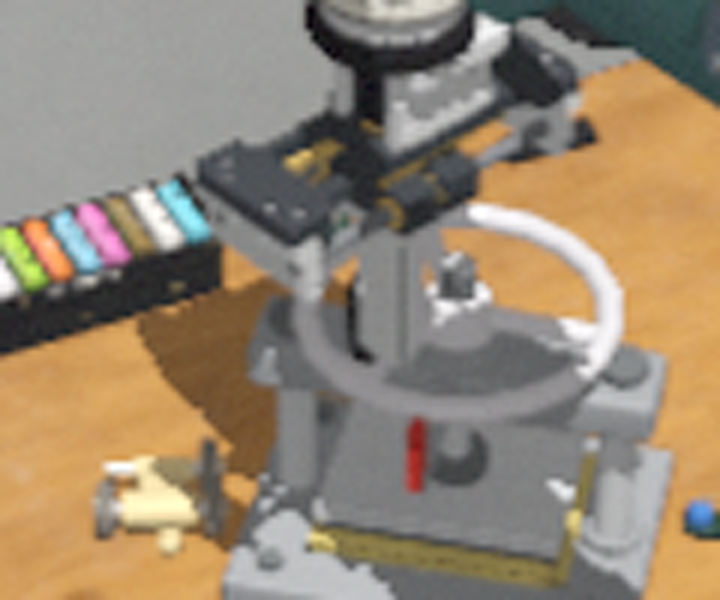

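The handle has moved to (355,320), with the fingers right behind it at about (385,300) and around 3 N of force. I'll keep pushing.

```bash
python3 -m inch '0.1 0.44 0 0.06 1; 0.18 0.84 0 0.12 1; 0.23 1.25 0 0.19 1; 0.25 1.66 0 0.25 1; 0.25 2.06 0 0.31 1; 0.22 2.47 0 0.38 1; 0.17 2.88 0 0.44 1; 0.09 3.28 0 0.5 1; -0.02 3.67 0 0.57 1; -0.15 4.06 0 0.63 1; -0.3 4.44 0 0.69 1; -0.48 4.8 0 0.76 1; -0.68 5.16 0 0.82 1; -0.9 5.5 0 0.88 1; -1.14 5.83 0 0.95 1; -1.4 6.14 0 1.01 1; -1.69 6.43 0 1.07 1; -1.99 6.71 0 1.14 1'; python3 - <<'E'
from arc import *
state()
p,d=robot.snapshot("scene");b=(260,140,380,240);crop(p,b,6,"pics/s4.png")
E
python3 arc.py 1.71 2.85 19
```

```text
time: 6.3
tool_pos: [0.6156, 0.0539, 0.1728]
ee_rot: [-3.135, 0.002, 0.641]
wrist_force: [-3.4, 3.1, 2.9]
width: 0.0007
t 6.3 p [0.6156 0.0539 0.1728] psi 0.641 R 0.0651 (exp 0.0644 ) th implied 0.669 turned 1.687 F [-3.4  3.1  2.9] q6 -0.65
t 6.35 p [0.6164 0.0532 0.1726] psi 0.638 R 0.0649 (exp 0.0644 ) th implied 0.654 turned 1.702 F [-1.7  2.   2.6] q6 -0.64
1.71 x -0.04 y 0.06 spin -0.01
1.77 x 0.07 y 0.46 spin 0.05
1.84 x 0.14 y 0.86 spin 0.12
1.9 x 0.19 y 1.26 spin 0.18
1.96 x 0.22 y 1.67 spin 0.24
2.03 x 0.22 y 2.08 spin 0.31
2.09 x 0.19 y 2.48 spin 0.37
2.15 x 0.14 y 2.89 spin 0.43
2.22 x 0.06 y 3.29 spin 0.50
2.28 x -0.04 y 3.68 spin 0.56
2.34 x -0.17 y 4.07 spin 0.62
2.41 x -0.32 y 4.45 spin 0.69
2.47 x -0.50 y 4.82 spin 0.75
2.53 x -0.69 y 5.17 spin 0.81
2.6 x -0.92 y 5.52 spin 0.88
2.66 x -1.16 y 5.85 spin 0.94
2.72 x -1.42 y 6.16 spin 1.00
2.79 x -1.70 y 6.45 spin 1.07
2.85 x -2.00 y 6.73 spin 1.13
dz 0.05731479425056252
```

View pics/s4.png

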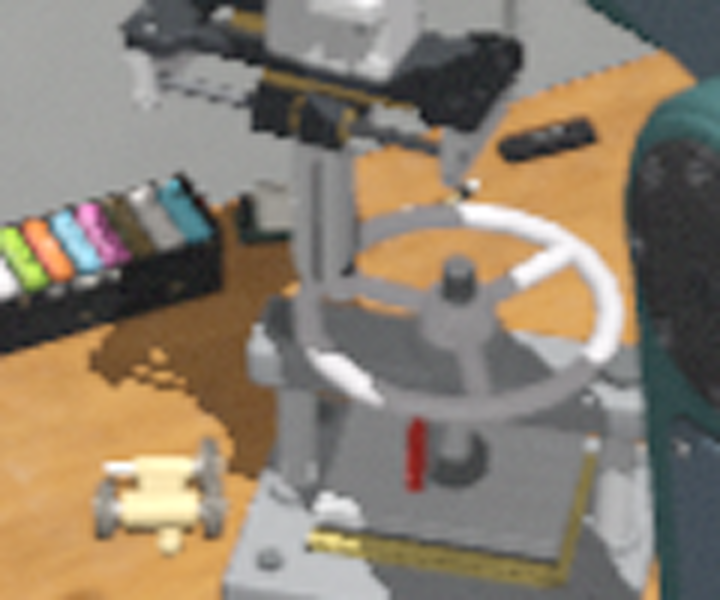

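The handle's spoke is at about (340,285), with the fingers behind the handle at (325,230). That matches about 1.7 rad turned, so I'll continue.

```bash
python3 -m inch '0.07 0.46 0 0.05 1; 0.14 0.86 0 0.12 1; 0.19 1.26 0 0.18 1; 0.22 1.67 0 0.24 1; 0.22 2.08 0 0.31 1; 0.19 2.48 0 0.37 1; 0.14 2.89 0 0.43 1; 0.06 3.29 0 0.5 1; -0.04 3.68 0 0.56 1; -0.17 4.07 0 0.62 1; -0.32 4.45 0 0.69 1; -0.5 4.82 0 0.75 1; -0.69 5.17 0 0.81 1; -0.92 5.52 0 0.88 1; -1.16 5.85 0 0.94 1; -1.42 6.16 0 1 1; -1.7 6.45 0 1.07 1; -2 6.73 0 1.13 1'; python3 - <<'E'
from arc import *
state()
p,d=robot.snapshot("scene");b=(260,140,380,240);crop(p,b,6,"pics/s5.png")
E
python3 arc.py 2.85 3.99 19
```

```text
time: 7.85
tool_pos: [0.6415, -0.0112, 0.1726]
ee_rot: [-3.137, 0.004, -0.492]
wrist_force: [1.7, 3.7, 1.2]
width: -0.0002
t 7.85 p [ 0.6415 -0.0112  0.1726] psi -0.492 R 0.0652 (exp 0.0644 ) th implied -0.466 turned 2.822 F [1.7 3.7 1.2] q6 0.38
t 7.9 p [ 0.6412 -0.0123  0.1726] psi -0.494 R 0.0651 (exp 0.0644 ) th implied -0.484 turned 2.84 F [0.8 2.9 1.2] q6 0.38
2.85 x -0.05 y 0.08 spin -0.00
2.91 x 0.05 y 0.48 spin 0.06
2.98 x 0.12 y 0.88 spin 0.13
3.04 x 0.17 y 1.29 spin 0.19
3.1 x 0.19 y 1.69 spin 0.25
3.17 x 0.19 y 2.10 spin 0.32
3.23 x 0.16 y 2.51 spin 0.38
3.29 x 0.10 y 2.91 spin 0.44
3.36 x 0.02 y 3.31 spin 0.51
3.42 x -0.09 y 3.71 spin 0.57
3.48 x -0.22 y 4.09 spin 0.63
3.55 x -0.37 y 4.47 spin 0.70
3.61 x -0.55 y 4.84 spin 0.76
3.67 x -0.75 y 5.19 spin 0.82
3.74 x -0.97 y 5.53 spin 0.89
3.8 x -1.22 y 5.86 spin 0.95
3.86 x -1.48 y 6.17 spin 1.01
3.93 x -1.77 y 6.46 spin 1.08
3.99 x -2.07 y 6.74 spin 1.14
dz 0.06368775027093543
```

View pics/s5.png

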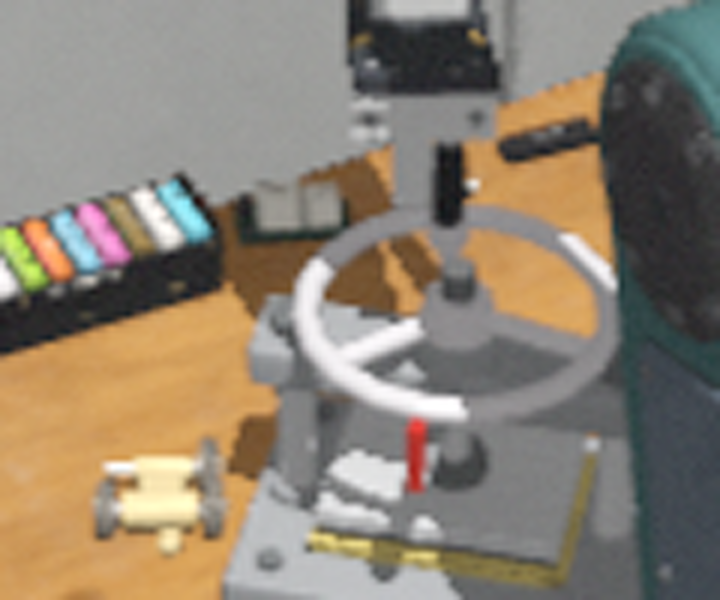

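The handle is at (448,185), on the far side. The fingers are just behind it at (415,160), and everything matches the model.

```bash
python3 -m inch '0.05 0.48 0 0.06 1; 0.12 0.88 0 0.13 1; 0.17 1.29 0 0.19 1; 0.19 1.69 0 0.25 1; 0.19 2.1 0 0.32 1; 0.16 2.51 0 0.38 1; 0.1 2.91 0 0.44 1; 0.02 3.31 0 0.51 1; -0.09 3.71 0 0.57 1; -0.22 4.09 0 0.63 1; -0.37 4.47 0 0.7 1; -0.55 4.84 0 0.76 1; -0.75 5.19 0 0.82 1; -0.97 5.53 0 0.89 1; -1.22 5.86 0 0.95 1; -1.48 6.17 0 1.01 1; -1.77 6.46 0 1.08 1; -2.07 6.74 0 1.14 1'; python3 - <<'E'
from arc import *
state()
p,d=robot.snapshot("scene");b=(260,140,380,240);crop(p,b,6,"pics/s6.png")
E
python3 arc.py 3.99 4.56 10
```

```text
time: 9.4
tool_pos: [0.5926, -0.0624, 0.1727]
ee_rot: [-3.14, 0.004, -1.635]
wrist_force: [4.5, 0.2, -1.4]
width: 0.0005
t 9.4 p [ 0.5926 -0.0624  0.1727] psi -1.635 R 0.0653 (exp 0.0644 ) th implied -1.613 turned 3.969 F [ 4.5  0.2 -1.4] q6 1.43
t 9.45 p [ 0.5916 -0.0625  0.1727] psi -1.637 R 0.0653 (exp 0.0644 ) th implied -1.628 turned 3.984 F [ 3.  -0.2 -0.2] q6 1.43
3.99 x -0.07 y 0.06 spin -0.00
4.05 x 0.03 y 0.45 spin 0.06
4.12 x 0.10 y 0.86 spin 0.12
4.18 x 0.15 y 1.26 spin 0.19
4.24 x 0.17 y 1.67 spin 0.25
4.31 x 0.17 y 2.08 spin 0.31
4.37 x 0.14 y 2.48 spin 0.38
4.43 x 0.09 y 2.89 spin 0.44
4.5 x 0.01 y 3.29 spin 0.50
4.56 x -0.10 y 3.68 spin 0.57
dz 0.06893744874160723
```

View pics/s6.png

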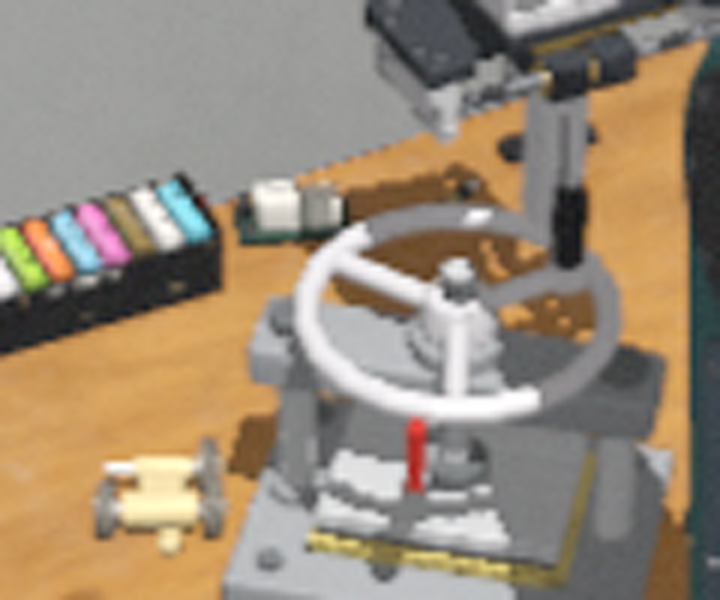

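The handle is at (570,230), with the fingers behind it. I'll push to about 4.5 rad, then back off and spin the tool half a turn.

```bash
python3 -m inch '0.03 0.45 0 0.06 1; 0.1 0.86 0 0.12 1; 0.15 1.26 0 0.19 1; 0.17 1.67 0 0.25 1; 0.17 2.08 0 0.31 1; 0.14 2.48 0 0.38 1; 0.09 2.89 0 0.44 1; 0.01 3.29 0 0.5 1; 0.01 3.29 0 0.5 1'; python3 - <<'E'
from arc import *
state()
E
python3 -m inch '0 -0.7 0 0 1; 0 -1.4 0 0 1; 0 -2.1 0 0 1; 0 -2.6 0 0 1; 0 -2.6 0 0 1'; python3 - <<'E'
from arc import *
state()
p,d=robot.snapshot("scene");b=(260,140,380,240);crop(p,b,6,"pics/s7.png")
E
```

```text
time: 10.2
tool_pos: [0.559, -0.0612, 0.1728]
ee_rot: [-3.141, 0.002, -2.135]
wrist_force: [2.2, -0.7, -0.9]
width: 0.0006
t 10.2 p [ 0.559  -0.0612  0.1728] psi -2.135 R 0.0651 (exp 0.0644 ) th implied -2.134 turned 4.49 F [ 2.2 -0.7 -0.9] q6 1.92
time: 10.62
tool_pos: [0.5818, -0.0758, 0.1722]
ee_rot: [-3.141, 0.002, -2.135]
wrist_force: [-0.3, 0.5, 0.1]
width: 0.0005
t 10.6167 p [ 0.5818 -0.0758  0.1722] psi -2.135 R 0.0771 (exp 0.0644 ) th implied -1.79 turned 4.146 F [-0.3  0.5  0.1] q6 1.91
```

View pics/s7.png

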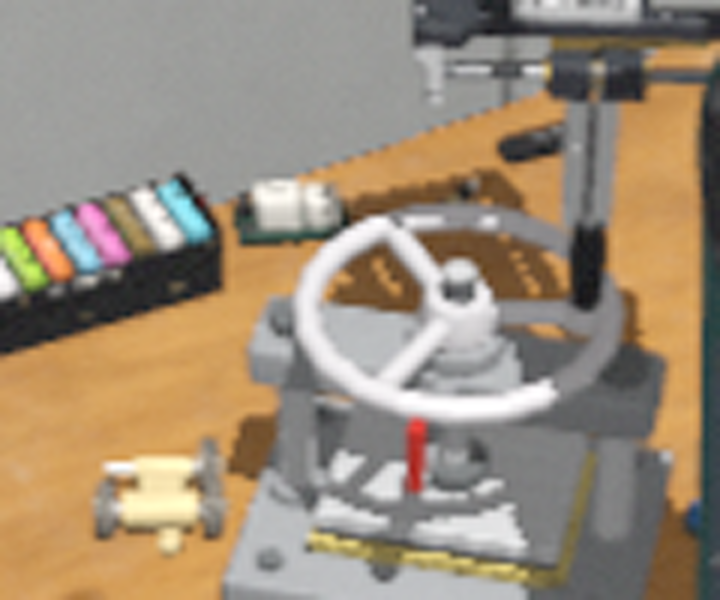

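The handle is at (588,262), and the fingers are clear, about 27 mm behind it. I'll spin the tool back by half a turn now.

```bash
python3 -m inch '0 0 0 -0.12 1; 0 0 0 -0.24 1; 0 0 0 -0.36 1; 0 0 0 -0.48 1; 0 0 0 -0.6 1; 0 0 0 -0.72 1; 0 0 0 -0.84 1; 0 0 0 -0.96 1; 0 0 0 -1.08 1; 0 0 0 -1.2 1; 0 0 0 -1.32 1; 0 0 0 -1.44 1; 0 0 0 -1.56 1' && python3 -m inch '0 0 0 -0.12 1; 0 0 0 -0.24 1; 0 0 0 -0.36 1; 0 0 0 -0.48 1; 0 0 0 -0.6 1; 0 0 0 -0.72 1; 0 0 0 -0.84 1; 0 0 0 -0.96 1; 0 0 0 -1.08 1; 0 0 0 -1.2 1; 0 0 0 -1.32 1; 0 0 0 -1.44 1; 0 0 0 -1.56 1; 0 0 0 -1.58 1'
python3 - <<'E'
from arc import *
table(np.arange(4.2,5.5,.063),0,k=1)
E
```

```text
time: 11.75
tool_pos: [0.5812, -0.0753, 0.1722]
ee_rot: [-3.14, 0.001, -0.568]
wrist_force: [-0.3, 0.2, 1.0]
width: 0.0008
time: 12.92
tool_pos: [0.581, -0.0751, 0.1721]
ee_rot: [-3.14, -0.002, 1.015]
wrist_force: [-0.0, 0.9, 0.5]
width: 0.0003
t 12.9167 p [ 0.581  -0.0751  0.1721] psi 1.015 R 0.0764 (exp 0.0644 ) th implied -1.8 turned 4.156 F [-0.   0.9  0.5] q6 -1.24
4.2 x 0.83 y -0.91 spin -0.28
4.26 x 0.63 y -1.26 spin -0.22
4.33 x 0.45 y -1.62 spin -0.16
4.39 x 0.29 y -2.00 spin -0.09
4.45 x 0.15 y -2.38 spin -0.03
4.51 x 0.04 y -2.77 spin 0.03
4.58 x -0.04 y -3.17 spin 0.10
4.64 x -0.10 y -3.57 spin 0.16
4.7 x -0.13 y -3.97 spin 0.22
4.77 x -0.14 y -4.38 spin 0.28
4.83 x -0.13 y -4.79 spin 0.35
4.89 x -0.08 y -5.19 spin 0.41
4.96 x -0.02 y -5.59 spin 0.47
5.02 x 0.08 y -5.98 spin 0.54
5.08 x 0.19 y -6.37 spin 0.60
5.14 x 0.33 y -6.75 spin 0.66
5.21 x 0.50 y -7.12 spin 0.73
5.27 x 0.69 y -7.48 spin 0.79
5.33 x 0.90 y -7.83 spin 0.85
5.4 x 1.13 y -8.16 spin 0.91
5.46 x 1.38 y -8.48 spin 0.98
dz 0.014412634373547895
```

Next I'll approach straight in and push up to about 5.3 rad.

```bash
python3 -m inch '0.02 -0.6 0 0 1; 0.04 -1.2 0 0 1; 0.04 -1.8 0 0 1; 0.04 -2.3 0 0 1; 0.04 -2.77 0 0.03 1; -0.04 -3.17 0 0.1 1; -0.1 -3.57 0 0.16 1; -0.13 -3.97 0 0.22 1; -0.14 -4.38 0 0.28 1; -0.13 -4.79 0 0.35 1; -0.08 -5.19 0 0.41 1; -0.02 -5.59 0 0.47 1; 0.08 -5.98 0 0.54 1; 0.19 -6.37 0 0.6 1; 0.33 -6.75 0 0.66 1; 0.5 -7.12 0 0.73 1'; python3 - <<'E'
from arc import *
state()
p,d=robot.snapshot("scene");b=(260,140,380,240);crop(p,b,6,"pics/s8.png")
table(np.arange(5.21,6.15,.063),0,k=1)
E
```

```text
time: 14.25
tool_pos: [0.5231, -0.0347, 0.1724]
ee_rot: [3.14, -0.001, 0.28]
wrist_force: [1.8, -3.6, -1.6]
width: 0.0005
t 14.25 p [ 0.5231 -0.0347  0.1724] psi 0.28 R 0.0652 (exp 0.0644 ) th implied -2.834 turned 5.19 F [ 1.8 -3.6 -1.6] q6 -0.45
t 14.3 p [ 0.5227 -0.0338  0.1724] psi 0.278 R 0.065 (exp 0.0644 ) th implied -2.849 turned 5.205 F [ 0.7 -3.  -0.9] q6 -0.45
5.21 x 0.05 y -0.05 spin -0.01
5.27 x -0.05 y -0.44 spin 0.05
5.34 x -0.13 y -0.84 spin 0.12
5.4 x -0.18 y -1.24 spin 0.18
5.46 x -0.20 y -1.65 spin 0.24
5.52 x -0.20 y -2.05 spin 0.31
5.59 x -0.18 y -2.46 spin 0.37
5.65 x -0.13 y -2.86 spin 0.43
5.71 x -0.05 y -3.26 spin 0.49
5.78 x 0.05 y -3.65 spin 0.56
5.84 x 0.17 y -4.04 spin 0.62
5.9 x 0.32 y -4.41 spin 0.68
5.97 x 0.50 y -4.78 spin 0.75
6.03 x 0.69 y -5.14 spin 0.81
6.09 x 0.91 y -5.48 spin 0.87
dz 0.04226405396820787
```

View pics/s8.png

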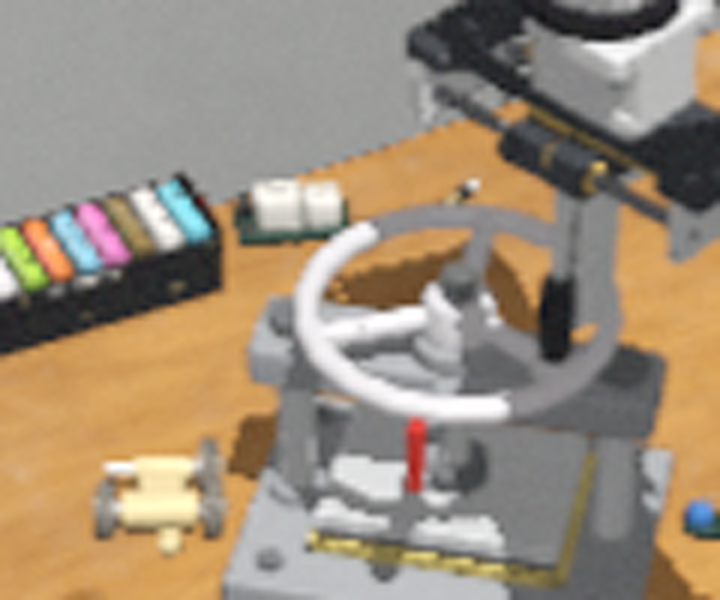

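The handle is at (557,310), with the fingers to its right. Next I'll push to about 6.0 rad, then measure.

```bash
python3 -m inch '-0.05 -0.44 0 0.05 1; -0.13 -0.84 0 0.12 1; -0.18 -1.24 0 0.18 1; -0.2 -1.65 0 0.24 1; -0.2 -2.05 0 0.31 1; -0.18 -2.46 0 0.37 1; -0.13 -2.86 0 0.43 1; -0.05 -3.26 0 0.49 1; 0.05 -3.65 0 0.56 1; 0.17 -4.04 0 0.62 1; 0.32 -4.41 0 0.68 1; 0.5 -4.78 0 0.75 1; 0.5 -4.78 0 0.75 1'; python3 - <<'E'
from arc import *
state()
p,d=robot.snapshot("scene");b=(290,150,370,230);crop(p,b,7,"pics/s9.png");np.save("s9.npy",d);cv2.imwrite("pics/s9full.png",p)
# predicted handle top pixel for wheel turns
th0=np.arctan2(.0445,-.0436)
P=[[C[0]+.062*np.cos(th0-a),C[1]+.062*np.sin(th0-a),.212] for a in (0,5.85,5.9,5.97,6.03,6.1,6.28)]
print(((proj("scene",P)-[290,150]+.5)*7).round(0))
print(((proj("scene",np.array(P)-[0,0,.05])-[290,150]+.5)*7).round(0))
table(np.arange(5.97,6.35,.03),0,k=1)
E
```

```text
time: 15.38
tool_pos: [0.5137, 0.0132, 0.1724]
ee_rot: [3.14, -0.001, -0.472]
wrist_force: [-0.8, -2.9, 0.1]
width: 0.0004
t 15.3833 p [0.5137 0.0132 0.1724] psi -0.472 R 0.0649 (exp 0.0644 ) th implied 2.68 turned 5.959 F [-0.8 -2.9  0.1] q6 0.39
[[287. 280.]
 [354. 282.]
 [346. 283.]
 [335. 283.]
 [326. 284.]
 [315. 283.]
 [287. 280.]]
[[285. 375.]
 [351. 377.]
 [343. 378.]
 [332. 378.]
 [323. 378.]
 [313. 378.]
 [286. 375.]]
t 15.4333 p [0.5137 0.0132 0.1724] psi -0.469 R 0.0649 (exp 0.0644 ) th implied 2.68 turned 5.959 F [-0.5 -2.7 -0.6] q6 0.39
5.97 x 0.03 y -0.08 spin 0.00
6.0 x -0.02 y -0.27 spin 0.03
6.03 x -0.06 y -0.45 spin 0.06
6.06 x -0.10 y -0.64 spin 0.09
6.09 x -0.13 y -0.84 spin 0.12
6.12 x -0.16 y -1.03 spin 0.15
6.15 x -0.18 y -1.22 spin 0.18
6.18 x -0.20 y -1.41 spin 0.21
6.21 x -0.20 y -1.60 spin 0.24
6.24 x -0.21 y -1.80 spin 0.27
6.27 x -0.21 y -1.99 spin 0.30
6.3 x -0.20 y -2.18 spin 0.33
6.33 x -0.18 y -2.38 spin 0.36
dz 0.03744510179787275
```

View pics/s9.png

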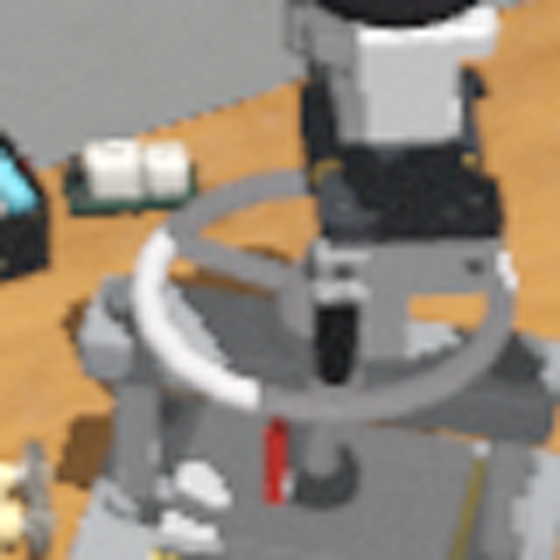

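The handle is at about (336,340). The prediction for 5.97 rad is x≈335, so the camera and the arm agree. The pointer is at (277,430). I'll finish slowly to about 6.26.

```bash
python3 -m inch '-0.02 -0.27 0 0.03 1; -0.06 -0.45 0 0.06 1; -0.1 -0.64 0 0.09 1; -0.13 -0.84 0 0.12 1; -0.16 -1.03 0 0.15 1; -0.18 -1.22 0 0.18 1; -0.2 -1.41 0 0.21 1; -0.2 -1.6 0 0.24 1; -0.21 -1.8 0 0.27 1; -0.21 -1.93 0 0.29 1; -0.21 -1.93 0 0.29 1'; python3 - <<'E'
from arc import *
state()
p,d=robot.snapshot("scene");b=(290,150,370,230);crop(p,b,7,"pics/s10.png")
E
```

```text
time: 16.35
tool_pos: [0.5202, 0.0312, 0.1724]
ee_rot: [3.14, -0.001, -0.759]
wrist_force: [-2.2, -2.3, 0.9]
width: 0.0002
t 16.35 p [0.5202 0.0312 0.1724] psi -0.759 R 0.0647 (exp 0.0644 ) th implied 2.385 turned 6.254 F [-2.2 -2.3  0.9] q6 0.71
```

View pics/s10.png

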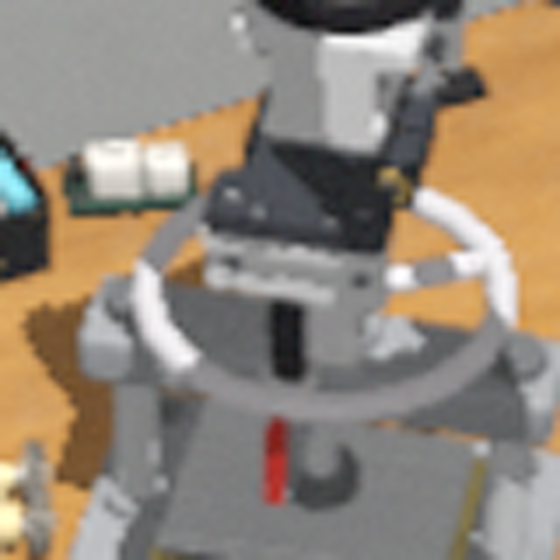

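The handle is at (288,340) and its start column was 287, so it is back at its start position. Now I'll back away and lift.

```bash
python3 -m inch '0 0.5 0 0 1; 0 1.2 0 0 1; 0 2 0 0 1; 0 2.6 0 0 1; 0 2.6 -2 0 1; 0 2.6 -5 0 1; 0 2.6 -8 0 1; 0 2.6 -11 0 1; 0 6 -14 0 1; 0 9 -14 0 1; 0 12 -14 0 1; 0 15 -14 0 1; 0 18 -14 0 1; 0 21 -14 0 1; 0 24 -14 0 1; 0 24 -14 0 1'; python3 - <<'E'
from arc import *
state()
p,d=robot.snapshot("scene");b=(270,160,390,250);crop(p,b,6,"pics/s11.png")
t,d=robot.snapshot("top");crop(t,(260,150,380,240),6,"pics/t11.png");cv2.imwrite("pics/topfull.png",t)
E
```

```text
time: 17.73
tool_pos: [0.3524, -0.1456, 0.3133]
ee_rot: [3.139, -0.003, -0.764]
wrist_force: [-0.1, 1.1, 1.1]
width: 0.001
t 17.7333 p [ 0.3524 -0.1456  0.3133] psi -0.764 R 0.2687 (exp 0.0644 ) th implied -2.839 turned 5.195 F [-0.1  1.1  1.1] q6 0.23
```

View pics/s11.png

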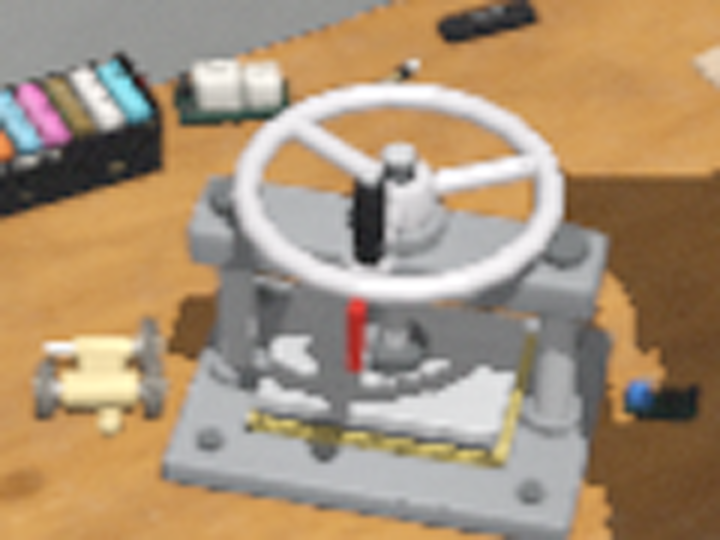

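View pics/topfull.png

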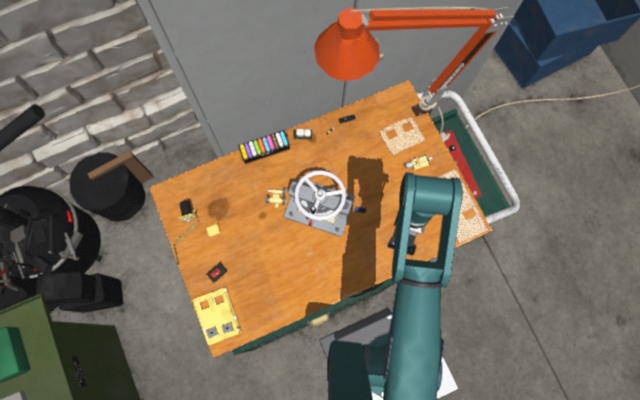

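In the scene view the handle is at (369,220), against (366,220) at the start, so it is about 0.03 rad short of its start position. The panel, bogie and board are at the same pixels as before, and the arm is clear. I'm handing the job in.

```bash
python3 - <<'E'
from bench import robot
print(robot.close_job())
E
```

```text
the job is handed in; nothing more can be done
None
```

I pushed the wheel one full turn clockwise and handed the job in at about 17.8 s, well under the 64 s limit. The shut fingers pushed the handle from behind. I backed off once, at about 4.5 rad, to turn the tool half round, because the wrist cannot follow a whole turn.

- **Wheel angle:** the arm position at the last contact gave about 6.25 rad from the start. In the final scene picture the handle stands about 0.03 rad short of where it began, which agrees. The tolerance is 0.15 rad.
- **Force:** every wrist reading I took while pushing was under 5 N. I read it only at the end of each move, so short peaks between readings were not seen.
- **Panel and things around:** the panel, bogie and circuit board are at the same pixels as before. I checked the receiver, gearbox and bracket only by eye in the full top view, and they looked unmoved.
- **Arm:** it ended clear of the press, about 0.31 m above the table, touching nothing.

The two cameras disagreed by up to 6 mm on the wheel's centre, so I used an average. No check failed.

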